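# Restock the preserve carrier with the sealed jars

### The job

Restock the wooden four-cell carrier: stand each of the four sealed jars (the ones with a white paper strip across the lid) upright in the cell whose floor mat has the colour of its lid. They are glass, so set them down, do not drop them. Leave the two opened jars, which have no white strip, standing where they are.

Things in the scene. Friction and masses are not known exactly. Their poses are not given: they have to be found in the camera images.
- jar_red_mid (a point): Sealed, full glass jar with a red lid and a white paper strip 18 mm wide across the lid; dark red contents. Upright cylinder, 53 mm in diameter, 95 mm high, about 0.3 kg, loose. The point is its centre, 47.5 mm above its underside; z is up along the jar.
- jar_yellow_mid (a point): Sealed, full glass jar with a yellow lid and a white paper strip 18 mm wide across the lid; amber contents. Upright cylinder, 53 mm in diameter, 95 mm high, about 0.3 kg, loose. The point is its centre, 47.5 mm above its underside; z is up along the jar.
- jar_green_mid (a point): Sealed, full glass jar with a green lid and a white paper strip 18 mm wide across the lid; olive-green contents. Upright cylinder, 53 mm in diameter, 95 mm high, about 0.3 kg, loose. The point is its centre, 47.5 mm above its underside; z is up along the jar.
- jar_blue_mid (a point): Sealed, full glass jar with a blue lid and a white paper strip 18 mm wide across the lid; dark purple contents. Upright cylinder, 53 mm in diameter, 95 mm high, about 0.3 kg, loose. The point is its centre, 47.5 mm above its underside; z is up along the jar.
- opened_red_mid (a point): Opened, nearly empty clear glass jar with a plain red lid and NO white paper strip (a look-alike; stays where it is). Same size: 53 mm in diameter, 95 mm high, about 0.17 kg, loose. The point is its centre, 47.5 mm above its underside.
- opened_yellow_mid (a point): Opened, nearly empty clear glass jar with a plain yellow lid and NO white paper strip (a look-alike; stays where it is). Same size: 53 mm in diameter, 95 mm high, about 0.17 kg, loose. The point is its centre, 47.5 mm above its underside.
- mat_red_top (a point): Flat red mat, 66 mm square, fixed on the floor of one cell of the wooden carrier. The point is the centre of the mat's top face, about 8 mm above the table; x runs across the row of cells, y along the row. Cells: 72 mm square inside, wall tops 30 mm above the table, open above. Which colour lies in which cell changes.
- mat_yellow_top (a point): Flat yellow mat, 66 mm square, fixed on the floor of one cell of the wooden carrier. The point is the centre of the mat's top face, about 8 mm above the table; x runs across the row of cells, y along the row. Carrier: fixed, four cells in one row, 78 mm from centre to centre, dividers 6 mm thick. Which colour lies in which cell changes.
- mat_green_top (a point): Flat green mat, 66 mm square, fixed on the floor of one cell of the wooden carrier. The point is the centre of the mat's top face, about 8 mm above the table; x runs across the row of cells, y along the row. Carrier outside: 318 by 84 mm, 30 mm high, plus a low bar handle sticking out 22 mm at each end. Which colour lies in which cell changes.
- mat_blue_top (a point): Flat blue mat, 66 mm square, fixed on the floor of one cell of the wooden carrier. The point is the centre of the mat's top face, about 8 mm above the table; x runs across the row of cells, y along the row. Cell as for the red mat. Which colour lies in which cell changes.

How it is judged:
By the outcome, as a careful person would: the job done as asked, in the order asked, and still so for the second after the job is handed in, with the robot touching nothing.
It also fails if it takes over 93 s, if anything falls off the work surface, if the arm or the gripper's body presses on something with over 40 N, if the wrist force passes 120 N, or if a joint passes its speed limit or range.

### The arm

A 6-joint arm with a two-finger parallel gripper is mounted at the origin on the work surface. World frame = base frame: x ahead of the robot, y to its left, z up, the work surface at z = 0. Lengths are in m, angles in degrees, forces in N, time in s.
With the tool pointing down it reaches from about 0.4 to 0.825 m from the base axis. Payload 7 kg.
Tool frame: the origin (TCP) lies at the very end of the fingers, on their centre line; the grasp point (between the pads) lies r.grip_depth behind it (r.grip_depth is the distance from the TCP to the grasp point, in m); z points along the fingers, y is the direction in which the jaws open and shut (so a half turn about z gives the same grasp; the last joint's range is limited). The gripper opens to 88 mm and grips with 3 to 60 N. Pads are 19 mm wide; open, the fingers measure 130 mm over their backs; the gripper's body (78 mm by 193 mm) begins 47 mm behind the grasp point.
Start: joints at [-50.013, 20.546, 0.682, 0, -70.136, -16.507], TCP at [0.269, -0.619, 0.227] pointing down, gripper open.
Joint ranges: [-176.03, 176.03], [-82.01, 121.73], [-58.28, 71.71], [-173.87, 95.51], [-174.79, -0.11], [-173.66, 173.66]. Speed limits (degrees/s): [136.94, 136.94, 172.46, 180, 180, 180].

### API

Orientations are given as [roll, pitch, yaw] about the fixed x, y, z axes, in that order (R = Rz(yaw) Ry(pitch) Rx(roll)).
In Python, from plant import r gives the robot as it stands. The module is installed in compiled form; this text tells all that it offers.
- The arm moves only by the tool step_arm, never from a script. Its argument "increments" is a list of rows, each a list of 3 entries, a list of its own where there are three numbers: the shift along the tool's x, y, z in m, then the turn, a rotation vector about the tool's x, y, z in rad, then the closure, from 0 (fully open) to 1 (shut). In form: [[[x, y, z], [wx, wy, wz], grip], ...]. A call has 1 to 10 rows; each row is the pose to reach, as a shift and turn from the pose commanded when the call began, along the tool's axes at that moment; what a row does not reach only later rows make up. A row lasts 1/10 s, in which the tool goes at most 50 mm and 8.59 degrees, less where a joint would pass 70% of its speed; a pose out of reach is approached as far as the arm can. A call with a gripper value outside its range is refused whole. The fingers move at their own pace and stop on an object; "force" is the grip in N (left out, the last holds). Time passes only in rows, so rows that repeat a pose let the fingers close. It gives the time, the measured TCP pose, the force and the opening at its end, in the units of the state.
- r.get_state(): the state, without advancing time (a new reading comes with each control period).
- r.capture(name): name is "scene" or "top" or "wrist"; returns a dict with "color" (420x560x3 uint8, red, green, blue), "intrinsics" (3x3 intrinsics, pixels), "rvec" (rotation vector, rad) and "tvec" (3), from world to camera coordinates, as OpenCV has them; the wrist camera has in their place "T_tool_cam" (4x4, takes a point from camera to tool coordinates, whose origin is the TCP and whose axes are the flange's). Camera axes: x right, y down, z forward; pixel columns grow to the right and rows downward; lengths in m; the calibration is good to about 2 mm. A picture is of the moment at which its call begins: read the wrist's pose just before it. There is no depth.
- r.close_job(): hands the job in, once; it reports no verdict.
The state is a dict: "time_s": time; "joints": joint angles; "qd": joint speeds; "joint_torque": joint torques, N m; "tcp_pos": TCP position; "eef_rot": TCP orientation; "contact_force": force on the tool from outside, world axes, zero at the start; "moment": the same for the moment, N m; "gripper_width": finger opening in m.
Only numpy, scipy, OpenCV 4.12 (cv2) and the standard library are available. Lean on these libraries where they do the work, as an engineer would, in place of code of your own. Each camera call takes 0.05 s, during which the arm holds its last target.

## Working session

There is one attempt and no reset: what is moved stays moved. The work goes in short steps, Python scripts to look and compute and a tool call to move; the robot and the scene stay as the last step left them, time stands still between calls to the robot, and variables do not carry over. Pictures are saved under pics/ and viewed, and the job is handed in when it is done.

Besides the shell and the picture viewer there is one more tool, called after "Call:" by a JSON object that holds its "fn" and its "kwargs". step_arm: Moves the arm, as the interface text tells. Its arguments: {"type":"object","properties":{"increments":{"type":"array","items":{"type":"array"}},"force":{"type":"number"}},"required":["increments"]}

```bash
mkdir -p pics; python3 - <<'E'
from plant import r
import cv2,pickle
s=r.get_state();print(s,r.grip_depth)
d={}
for n in("scene","top","wrist"):
    c=r.capture(n);d[n]=c;cv2.imwrite(f"pics/{n}0.png",c["color"][:,:,::-1])
    print(n,{k:v for k,v in c.items() if k!="color"})
pickle.dump((s,d),open("d0.pkl","wb"))
E
```

```text
{'time_s': 0.0, 'joints': array([-5.00154846e+01,  2.05931206e+01,  6.33316804e-01, -1.90878389e-02,
       -7.01333413e+01, -1.65069656e+01]), 'qd': array([-0.04885445, -0.14701809, -0.02663289,  0.04452997,  0.01056086,
       -0.03403816]), 'joint_torque': array([ 6.29128613e-05, -5.82717025e+01,  2.93048269e+01,  6.99714661e+00,
        6.68754205e-03, -1.69274049e-04]), 'tcp_pos': array([ 0.26869762, -0.61869679,  0.22560341]), 'eef_rot': array([ 1.79905595e+02, -9.26393287e-03, -1.56528944e+02]), 'contact_force': array([-0.23139675,  0.14654983, -0.25443062]), 'moment': array([-0.02172708,  0.05686921,  0.0358182 ]), 'gripper_width': 0.0871931424012836} 0.0188
scene {'intrinsics': array([[504.05112233,   0.        , 276.96341685],
       [  0.        , 504.05112233, 209.30971858],
       [  0.        ,   0.        ,   1.        ]]), 'rvec': array([ 1.98203081,  1.73899347, -0.53249871]), 'tvec': array([-0.06825674, -0.42096195,  1.43078036])}
top {'intrinsics': array([[396.34502861,   0.        , 285.34997193],
       [  0.        , 396.34502861, 203.40514225],
       [  0.        ,   0.        ,   1.        ]]), 'rvec': array([ 2.11794366, -2.16696391,  0.11697223]), 'tvec': array([0.02677365, 0.53393866, 0.9301245 ])}
wrist {'intrinsics': array([[340.33239291,   0.        , 283.00172652],
       [  0.        , 340.33239291, 203.06266891],
       [  0.        ,   0.        ,   1.        ]]), 'T_tool_cam': array([[ 2.44897738e-04, -9.52746117e-01, -3.03767635e-01,
         8.33339362e-02],
       [ 9.99999913e-01,  1.31119150e-04,  3.94954700e-04,
         4.33148872e-04],
       [-3.36461803e-04, -3.03767706e-01,  9.52746067e-01,
        -1.58060991e-01],
       [ 0.00000000e+00,  0.00000000e+00,  0.00000000e+00,
         1.00000000e+00]])}
```

View pics/top0.png

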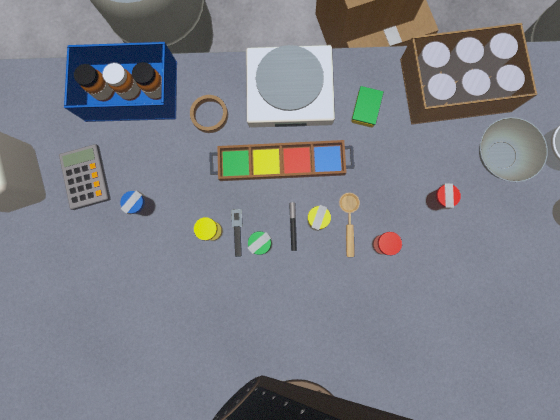

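View pics/scene0.png

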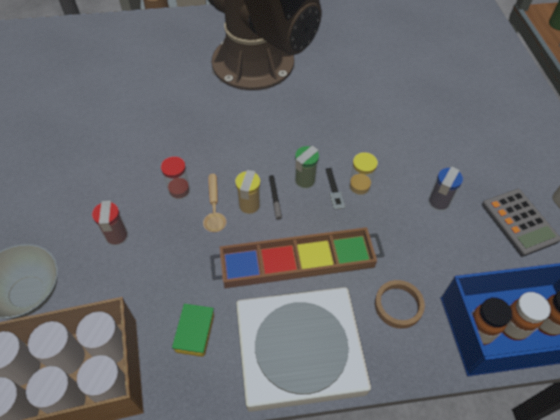

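View pics/wrist0.png

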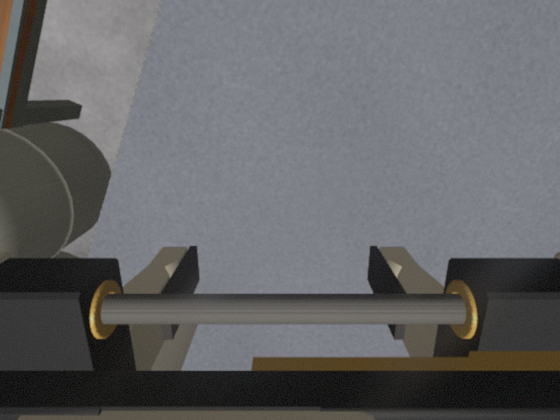

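The top view shows the carrier at about (282,160), with cells from left to right green, yellow, red, blue. The sealed jars are blue (132,202), green (260,243), yellow (319,217) and red (449,196). The opened jars are yellow (206,229) and red (389,243). I'll enlarge to measure.

```bash
python3 - <<'E'
import pickle,cv2,numpy as np
s,d=pickle.load(open("d0.pkl","rb"))
im=d["top"]["color"][:,:,::-1]
tiles=[]
for (u,v) in [(132,202),(260,243),(319,217),(449,196),(206,229),(389,243)]:
    t=im[v-20:v+20,u-20:u+20]
    t=cv2.resize(t,None,fx=6.5,fy=6.5,interpolation=cv2.INTER_CUBIC)
    for k in range(0,40,10):
        cv2.line(t,(int(k*6.5),0),(int(k*6.5),6),(255,255,255),1);cv2.line(t,(0,int(k*6.5)),(6,int(k*6.5)),(255,255,255),1)
    tiles.append(t)
cv2.imwrite("pics/tiles.png",np.vstack([np.hstack(tiles[:3]),np.hstack(tiles[3:])]))
cv2.imwrite("pics/carrier.png",cv2.resize(im[130:190,200:365],None,fx=4.8,fy=4.8,interpolation=cv2.INTER_CUBIC))
E
```

```text
(no output)
```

View pics/tiles.png

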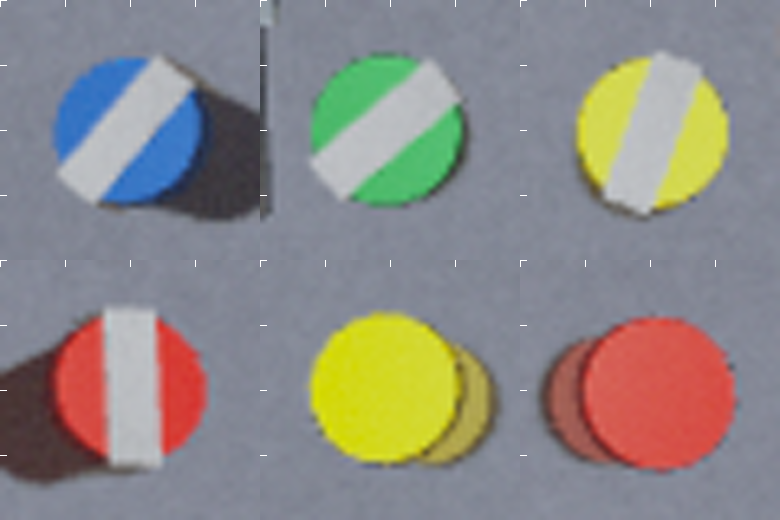

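View pics/carrier.png

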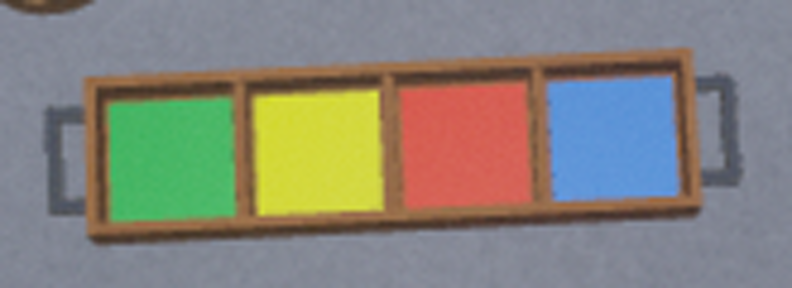

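```bash
cat > h.py <<'E'
import numpy as np,cv2,pickle
from scipy.spatial.transform import Rotation as Ro
def ray(c,uv,z):
    R=cv2.Rodrigues(c["rvec"])[0];C=-R.T@c["tvec"]
    p=np.atleast_2d(uv).astype(float)
    x=np.c_[p,np.ones(len(p))]@np.linalg.inv(c["intrinsics"]).T@R
    return C+x*((z-C[2])/x[:,2])[:,None]
def proj(c,P): return cv2.projectPoints(np.atleast_2d(P).astype(float),c["rvec"],c["tvec"],c["intrinsics"],None)[0][:,0]
E
python3 - <<'E'
from h import *
np.set_printoptions(precision=4,suppress=True)
s,d=pickle.load(open("d0.pkl","rb"));t=d["top"];sc=d["scene"]
R=cv2.Rodrigues(t["rvec"])[0];print("cam",-R.T@t["tvec"])
J=dict(blue=((132,202),(128,131)),green=((260,243),(127,130)),yellow=((319,217),(132,131)),red=((449,196),(130.5,127)),oy=((206,229),(125,129)),ored=((389,243),(139,133)))
for k,(c0,l) in J.items():
    uv=np.array(c0)-20+(np.array(l)+.5)/6.5-.5
    P=ray(t,uv,.095)[0];print(k,uv,P,"scene px",proj(sc,P)[0])
M=dict(green=[(104,100),(234,97),(238,218),(109,222)],yellow=[(252,93),(378,90),(384,212),(257,216)],red=[(399,85),(530,80),(535,205),(404,210)],blue=[(548,80),(674,75),(681,197),(553,203)])
f=lambda q:np.array([200,130])+(np.array(q)+.5)/4.8-.5
cs=[]
for k,q in M.items():
    P=ray(t,f(q),.008);cs.append(P.mean(0));print(k,P.mean(0),np.linalg.norm(np.diff(P[[0,1,2,3,0]],axis=0),axis=1),"scene",proj(sc,P.mean(0))[0])
cs=np.array(cs);print(np.diff(cs,axis=0),np.linalg.norm(np.diff(cs,axis=0),axis=1), np.degrees(np.arctan2(*(cs[0]-cs[3])[[0,1]])))
O=ray(t,f([(86,78),(691,49),(701,207),(91,235)]),.03);print("outer",O,O.mean(0),cs.mean(0))
E
python3 - <<'E'
import cv2
im=cv2.imread("pics/scene0.png")
cv2.imwrite("pics/sc.png",cv2.resize(im[140:290,80:480],None,fx=2,fy=2,interpolation=cv2.INTER_CUBIC))
E
```

```text
cam [ 0.4073 -0.0059  0.9925]
blue [131.2692 201.7308] [0.5391 0.3688 0.095 ] scene px [449.103 175.534]
green [259.1154 242.5769] [0.4387 0.0744 0.095 ] scene px [305.8396 153.4271]
yellow [318.8846 216.7308] [ 0.4941 -0.0622  0.095 ] scene px [246.6609 179.3979]
red [448.6538 195.1154] [ 0.5364 -0.3575  0.095 ] scene px [103.954  210.4295]
oy [204.8077 228.4231] [0.4735 0.1979 0.095 ] scene px [364.1143 159.987 ]
ored [389.9615 243.0385] [ 0.4312 -0.2192  0.095 ] scene px [171.7652 163.9466]
green [0.6457 0.1406 0.008 ] [0.0696 0.0657 0.0684 0.0664] scene [350.2197 250.7008]
yellow [0.6472 0.0626 0.008 ] [0.0672 0.0662 0.0672 0.0669] scene [314.2938 255.4122]
red [ 0.6492 -0.0166  0.008 ] [0.0697 0.0678 0.0691 0.0679] scene [277.3523 260.5173]
blue [ 0.6505 -0.0943  0.008 ] [0.0668 0.0661 0.0673 0.0667] scene [240.5447 265.2792]
[[ 0.0014 -0.0779  0.    ]
 [ 0.0021 -0.0792  0.    ]
 [ 0.0013 -0.0777 -0.    ]] [0.0779 0.0792 0.0778] -1.1550235024208504
outer [[ 0.6849  0.1817  0.03  ]
 [ 0.6915 -0.1339  0.03  ]
 [ 0.6078 -0.1357  0.03  ]
 [ 0.6014  0.179   0.03  ]] [0.6464 0.0228 0.03  ] [0.6482 0.0231 0.008 ]
```

View pics/sc.png

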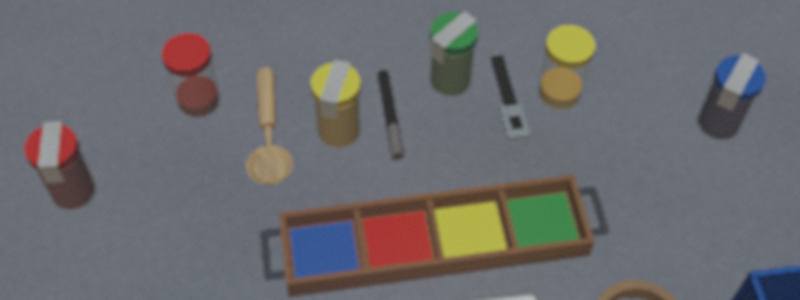

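Both cameras agree on the colours and layout: cells along +y→−y are green, yellow, red, blue. I'll grip with the jaws across the row, starting with the red jar.

```bash
cat >> h.py <<'E'
def to(s,p,yaw=-88.8):
    """tool-frame shift and rotvec from measured pose to target"""
    R=Ro.from_euler("xyz",s["eef_rot"],degrees=True)
    T=Ro.from_euler("xyz",[180,0,yaw],degrees=True)
    return np.round(R.inv().apply(np.array(p)-s["tcp_pos"]),4), np.round((R.inv()*T).as_rotvec(),4)
E
python3 - <<'E'
from h import *
from plant import r
s=r.get_state();print(to(s,(.5364,-.3575,.20)))
E
```

```text
(array([-0.3496,  0.133 ,  0.0259]), array([ 1.200e-03,  7.000e-04, -1.182e+00]))
```

Call:
{"fn": "step_arm", "kwargs": {"increments": [[[-0.35,0.133,0.026],[0,0,-1.182],0],[[-0.35,0.133,0.026],[0,0,-1.182],0],[[-0.35,0.133,0.026],[0,0,-1.182],0],[[-0.35,0.133,0.026],[0,0,-1.182],0],[[-0.35,0.133,0.026],[0,0,-1.182],0],[[-0.35,0.133,0.026],[0,0,-1.182],0],[[-0.35,0.133,0.026],[0,0,-1.182],0],[[-0.35,0.133,0.026],[0,0,-1.182],0],[[-0.35,0.133,0.026],[0,0,-1.182],0],[[-0.35,0.133,0.026],[0,0,-1.182],0]], "force": 25}}

```text
time_s: 1.15
tcp_pos: [0.5372, -0.357, 0.2001]
eef_rot: [179.9, 0.0, -88.8]
contact_force: [0.2, -0.6, -0.0]
gripper_width: 0.0878
```

```bash
cat > w.py <<'E'
import sys
from h import *
from plant import r
np.set_printoptions(precision=4,suppress=True)
s=r.get_state();c=r.capture("wrist")
print(s["time_s"],s["tcp_pos"],s["eef_rot"],s["joints"],s["contact_force"],s["gripper_width"])
cv2.imwrite(f"pics/{sys.argv[1]}.png",c["color"][:,:,::-1]);pickle.dump((s,c),open(sys.argv[1]+".pkl","wb"))
R=Ro.from_euler("xyz",s["eef_rot"],degrees=True).as_matrix();T=c["T_tool_cam"]
Rwc=R@T[:3,:3];C=s["tcp_pos"]+R@T[:3,3]
for a in sys.argv[2:]:  # predicted pixel of world point x,y,z
    p=np.array([float(v) for v in a.split(",")]);q=c["intrinsics"]@(Rwc.T@(p-C));print(a,q[:2]/q[2])
E
python3 w.py w1 .5364,-.3575,.095
```

```text
1.15 [ 0.5372 -0.357   0.2001] [179.9467   0.0173 -88.7776] [-16.3054  18.7544  -5.4856  -0.0005 -65.816   17.528 ] [ 0.175  -0.5911 -0.0071] 0.08781277369728172
.5364,-.3575,.095 [282.8245 200.7022]
```

View pics/w1.png

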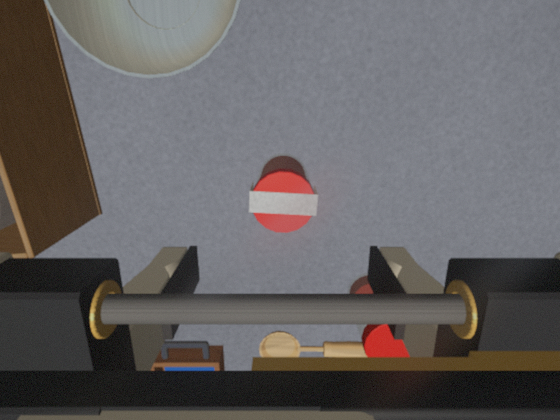

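The wrist view shows the red lid with its strip at (283,201), against a predicted (283,201), so the estimates are good. I'll descend and grip.

Call:
{"fn": "step_arm", "kwargs": {"increments": [[[0,0.001,0.04],[0,0,0],0],[[0,0.001,0.08],[0,0,0],0],[[0,0.001,0.115],[0,0,0],0],[[0,0.001,0.135],[0,0,0],0],[[0,0.001,0.145],[0,0,0],0],[[0,0.001,0.145],[0,0,0],0.6],[[0,0.001,0.145],[0,0,0],0.6],[[0,0.001,0.145],[0,0,0],0.6],[[0,0.001,0.145],[0,0,0],0.6],[[0,0.001,0.145],[0,0,0],0.6]], "force": 25}}

```text
time_s: 2.2
tcp_pos: [0.5364, -0.3578, 0.0565]
eef_rot: [-179.9, -0.0, -88.8]
contact_force: [2.3, -0.5, 1.4]
gripper_width: 0.0533
```

Call:
{"fn": "step_arm", "kwargs": {"increments": [[[0,0,0],[0,0,0],0.7],[[0,0,0],[0,0,0],0.7],[[0,0,-0.01],[0,0,0],0.7],[[0,0,-0.03],[0,0,0],0.7],[[0,0,-0.06],[0,0,0],0.7],[[0,0,-0.09],[0,0,0],0.7],[[0,0,-0.12],[0,0,0],0.7],[[0,0,-0.14],[0,0,0],0.7],[[0,0,-0.145],[0,0,0],0.7],[[0,0,-0.145],[0,0,0],0.7]]}}

```text
time_s: 3.2
tcp_pos: [0.5358, -0.3575, 0.2008]
eef_rot: [-180.0, 0.0, -88.8]
contact_force: [-0.1, 0.5, -2.9]
gripper_width: 0.0512
```

```bash
python3 w.py w2; python3 -c "
from h import *
from plant import r
print(to(r.get_state(),(.6492,-.0162,.2)))"
```

```text
3.2 [ 0.5358 -0.3575  0.2008] [-179.9655    0.0174  -88.8076] [-16.401   18.6051  -5.5981  -0.0296 -65.7692  17.6056] [-0.1291  0.4566 -2.9152] 0.05121145683162325
(array([-3.386e-01, -1.209e-01, -2.000e-04]), array([ 0.0011,  0.0011, -0.0002]))
```

View pics/w2.png

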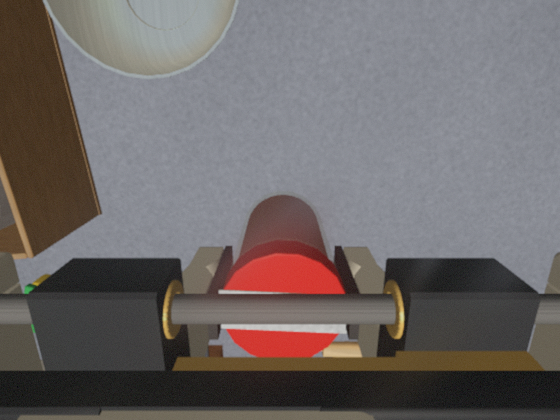

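The red jar is held upright at a width of 51 mm. Next I carry it above the red cell.

Call:
{"fn": "step_arm", "kwargs": {"increments": [[[-0.02,-0.007,0],[0,0,0],0.7],[[-0.06,-0.021,0],[0,0,0],0.7],[[-0.1,-0.035,0],[0,0,0],0.7],[[-0.145,-0.051,0],[0,0,0],0.7],[[-0.19,-0.067,0],[0,0,0],0.7],[[-0.235,-0.083,0],[0,0,0],0.7],[[-0.28,-0.099,0],[0,0,0],0.7],[[-0.315,-0.112,0],[0,0,0],0.7],[[-0.335,-0.118,0],[0,0,0],0.7],[[-0.339,-0.12,0],[0,0,0],0.7]]}}

```text
time_s: 4.25
tcp_pos: [0.6484, -0.014, 0.1985]
eef_rot: [179.8, -0.0, -88.7]
contact_force: [0.8, -0.6, -2.3]
gripper_width: 0.0515
```

Call:
{"fn": "step_arm", "kwargs": {"increments": [[[0,0,0],[0,0,0],0.7],[[0,0,0.02],[0,0,0],0.7],[[0,0,0.04],[0,0,0],0.7],[[0,0,0.06],[0,0,0],0.7],[[0,0,0.07],[0,0,0],0.7],[[0,0,0.07],[0,0,0],0.7]]}}

```text
time_s: 4.85
tcp_pos: [0.6474, -0.0177, 0.1288]
eef_rot: [179.8, -0.0, -88.9]
contact_force: [0.5, -0.3, -2.3]
gripper_width: 0.0513
```

```bash
python3 w.py w3; python3 - <<'E'
from plant import r
import cv2
c=r.capture("top");im=c["color"][:,:,::-1];cv2.imwrite("pics/t3.png",cv2.resize(im[60:260,180:390],None,fx=3,fy=3,interpolation=2))
c=r.capture("scene");im=c["color"][:,:,::-1];cv2.imwrite("pics/s3.png",cv2.resize(im[130:310,180:420],None,fx=3,fy=3,interpolation=2))
E
```

```text
4.85 [ 0.6474 -0.0177  0.1288] [179.7982  -0.0373 -88.8878] [ 15.6546  22.3282 -10.0751  -0.0172 -57.8013 -14.5333] [ 0.4725 -0.282  -2.3241] 0.051345232041978175
```

View pics/w3.png

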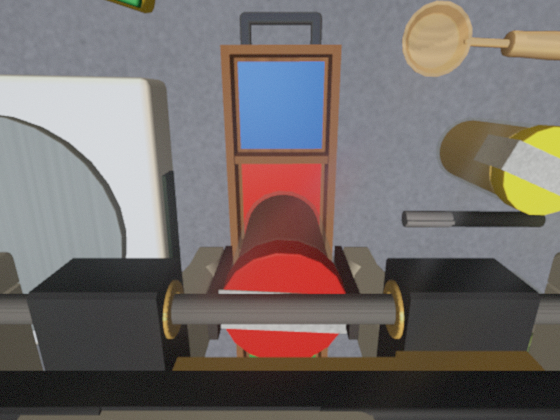

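View pics/s3.png

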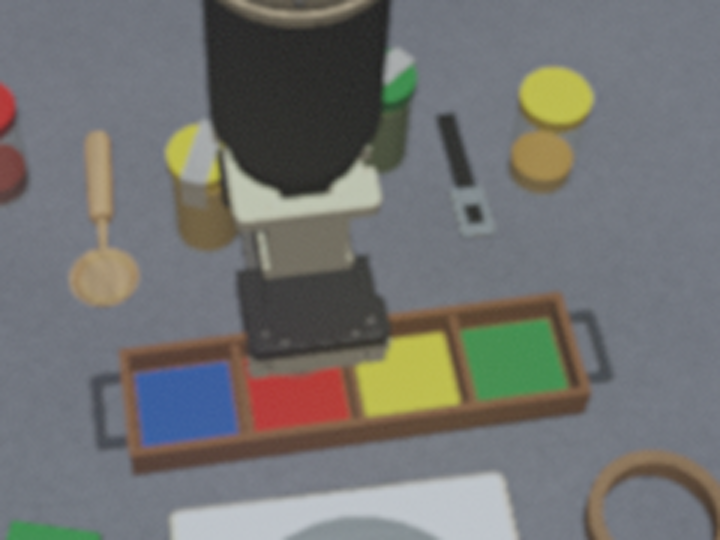

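View pics/t3.png

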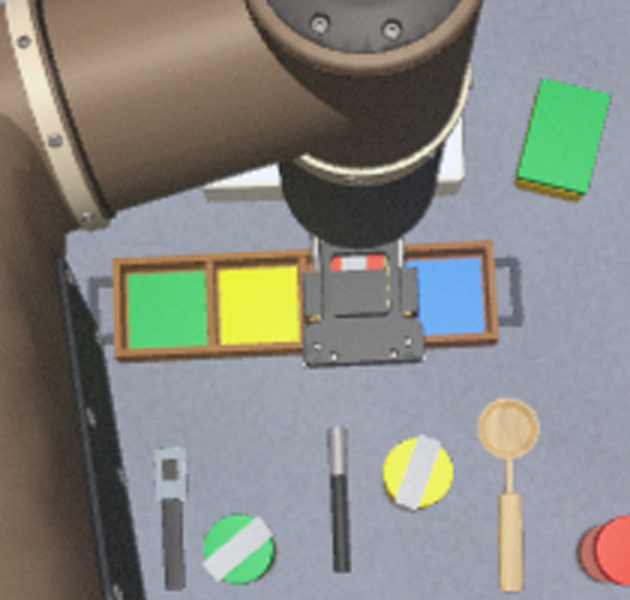

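The wrist view shows the blue mat with corners at about (238,64) to (325,150). I'll use it to check the carrier position.

```bash
python3 - <<'E'
from h import *
np.set_printoptions(precision=4,suppress=True)
s,c=pickle.load(open("w3.pkl","rb"))
R=Ro.from_euler("xyz",s["eef_rot"],degrees=True).as_matrix();T=c["T_tool_cam"]
Rwc=R@T[:3,:3];C=s["tcp_pos"]+R@T[:3,3]
def w(uv,z):
    x=Rwc@np.linalg.inv(c["intrinsics"])@np.array([*uv,1.]);return C+x*(z-C[2])/x[2]
for p in [(238,62),(324,63),(326,151),(238,151),(282,107)]: print(w(p,.008))
for p in [(222,47),(340,46),(229,159),(336,158)]: print("top",w(p,.03))
E
```

```text
[ 0.6824 -0.1231  0.008 ]
[ 0.617  -0.1237  0.008 ]
[ 0.6116 -0.0568  0.008 ]
[ 0.6838 -0.0554  0.008 ]
[ 0.6484 -0.0908  0.008 ]
top [ 0.6906 -0.1307  0.03  ]
top [ 0.6091 -0.1329  0.03  ]
top [ 0.688  -0.0527  0.03  ]
top [ 0.6066 -0.055   0.03  ]
```

Call:
{"fn": "step_arm", "kwargs": {"increments": [[[-0.002,-0.001,0.015],[0,0,0],0.7],[[-0.002,-0.001,0.03],[0,0,0],0.7],[[-0.002,-0.001,0.045],[0,0,0],0.7],[[-0.002,-0.001,0.053],[0,0,0],0.7],[[-0.002,-0.001,0.058],[0,0,0],0.7],[[-0.002,-0.001,0.06],[0,0,0],0.7],[[-0.002,-0.001,0.061],[0,0,0],0.7],[[-0.002,-0.001,0.061],[0,0,0],0.7]]}}

```text
time_s: 5.8
tcp_pos: [0.6501, -0.0142, 0.07]
eef_rot: [-180.0, 0.0, -88.8]
contact_force: [-0.1, -0.3, -3.4]
gripper_width: 0.0517
```

Call:
{"fn": "step_arm", "kwargs": {"increments": [[[0,0,0.001],[0,0,0],0.7],[[0,0,0.001],[0,0,0],0.7]]}}

```text
time_s: 6.0
tcp_pos: [0.6499, -0.0142, 0.0688]
eef_rot: [-180.0, 0.0, -88.8]
contact_force: [-0.6, -0.0, -2.8]
gripper_width: 0.0516
```

Call:
{"fn": "step_arm", "kwargs": {"increments": [[[0,0,0.001],[0,0,0],0.7],[[0,0,0.001],[0,0,0],0.7]]}}

```text
time_s: 6.2
tcp_pos: [0.6497, -0.0142, 0.0675]
eef_rot: [-180.0, 0.0, -88.8]
contact_force: [0.6, -0.9, -2.5]
gripper_width: 0.0517
```

Call:
{"fn": "step_arm", "kwargs": {"increments": [[[0,0,0.001],[0,0,0],0.7],[[0,0,0.002],[0,0,0],0.7],[[0,0,0.002],[0,0,0],0.7]]}}

```text
time_s: 6.5
tcp_pos: [0.6496, -0.0142, 0.0653]
eef_rot: [180.0, -0.0, -88.8]
contact_force: [-0.0, -0.2, -3.3]
gripper_width: 0.0517
```

Call:
{"fn": "step_arm", "kwargs": {"increments": [[[0,0,0.001],[0,0,0],0.7],[[0,0,0.001],[0,0,0],0.7]]}}

```text
time_s: 6.7
tcp_pos: [0.6498, -0.0142, 0.0645]
eef_rot: [180.0, -0.0, -88.8]
contact_force: [0.1, 0.2, -2.2]
gripper_width: 0.0515
```

Call:
{"fn": "step_arm", "kwargs": {"increments": [[[0,0,0.001],[0,0,0],0.7],[[0,0,0.001],[0,0,0],0.7]]}}

```text
time_s: 6.9
tcp_pos: [0.6499, -0.0142, 0.0645]
eef_rot: [-180.0, -0.0, -88.8]
contact_force: [-1.5, 0.6, 4.3]
gripper_width: 0.0518
```

Call:
{"fn": "step_arm", "kwargs": {"increments": [[[0,0,0.001],[0,0,0],0.7],[[0,0,0.001],[0,0,0],0.7]]}}

```text
time_s: 7.1
tcp_pos: [0.65, -0.0143, 0.0643]
eef_rot: [-179.9, -0.0, -88.8]
contact_force: [-3.4, 1.2, 11.2]
gripper_width: 0.0514
```

Contact came at TCP z ≈ 0.0645, as predicted. I'll ease off, open partway and lift.

Call:
{"fn": "step_arm", "kwargs": {"increments": [[[0,0,-0.001],[0,0,0],0.7],[[0,0,-0.0015],[0,0,0],0.2],[[0,0,-0.0015],[0,0,0],0.2],[[0,0,-0.0015],[0,0,0],0.2],[[0,0,-0.0015],[0,0,0],0.2],[[0,0,-0.01],[0,0,0],0.2],[[0,0,-0.03],[0,0,0],0.2],[[0,0,-0.06],[0,0,0],0.2],[[0,0,-0.1],[0,0,0],0],[[0,0,-0.135],[0,0,0],0]]}}

```text
time_s: 8.1
tcp_pos: [0.6499, -0.0144, 0.2]
eef_rot: [-180.0, -0.0, -88.8]
contact_force: [0.3, -0.1, 0.6]
gripper_width: 0.0811
```

```bash
python3 w.py w4 .6498,-.0142,.103; python3 -c "
from h import *
from plant import r
print(to(r.get_state(),(.4941,-.0622,.2)))"
```

```text
8.1 [ 0.6499 -0.0144  0.2   ] [-179.9504   -0.0125  -88.7865] [ 15.9101  19.1589  -4.9125   0.027  -65.8838 -14.7076] [ 0.2765 -0.1381  0.5587] 0.08107853991249574
.6498,-.0142,.103 [282.1761 204.6274]
(array([0.0443, 0.1598, 0.0054]), array([-0.0099, -0.0002,  0.0013]))
```

View pics/w4.png

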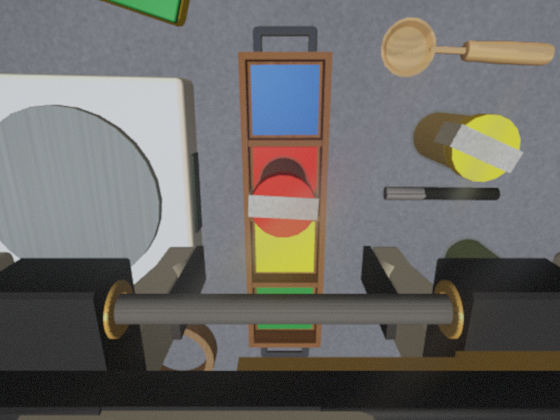

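Red stands upright in the red cell, lid at (284,207). Now the yellow jar.

Call:
{"fn": "step_arm", "kwargs": {"increments": [[[0.01,0.03,0],[0,0,0],0],[[0.022,0.075,0],[0,0,0],0],[[0.034,0.12,0],[0,0,0],0],[[0.042,0.15,0],[0,0,0],0],[[0.0445,0.157,0],[0,0,0],0],[[0.0445,0.157,0],[0,0,0],0],[[0.0445,0.157,0],[0,0,0],0]]}}

```text
time_s: 8.85
tcp_pos: [0.4948, -0.0618, 0.1982]
eef_rot: [-179.9, 0.0, -88.8]
contact_force: [-0.6, 0.3, -0.7]
gripper_width: 0.0879
```

```bash
python3 w.py w5 .4941,-.0622,.095
```

```text
8.85 [ 0.4948 -0.0618  0.1982] [-179.915     0.0049  -88.7878] [ 15.5156   5.0241 -23.5793   0.0186 -61.313  -14.3123] [-0.6056  0.328  -0.7171] 0.08787731454730455
.4941,-.0622,.095 [283.1141 201.5827]
```

View pics/w5.png

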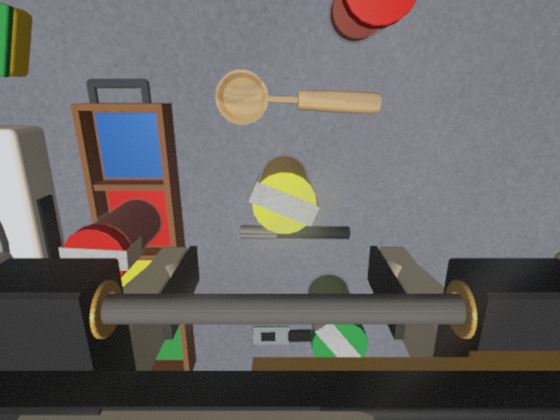

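The yellow lid is at (285,203), within 2 px of the prediction. Descend and grip.

Call:
{"fn": "step_arm", "kwargs": {"increments": [[[0,0.002,0.04],[0,0,0],0],[[0,0.002,0.08],[0,0,0],0],[[0,0.002,0.115],[0,0,0],0],[[0,0.002,0.135],[0,0,0],0],[[0,0.002,0.143],[0,0,0],0],[[0,0.002,0.143],[0,0,0],0.6],[[0,0.002,0.143],[0,0,0],0.6],[[0,0.002,0.143],[0,0,0],0.6],[[0,0.002,0.143],[0,0,0],0.6],[[0,0.002,0.143],[0,0,0],0.6]], "force": 25}}

```text
time_s: 9.9
tcp_pos: [0.4927, -0.0618, 0.0556]
eef_rot: [-179.9, 0.0, -88.8]
contact_force: [2.7, 0.0, 2.3]
gripper_width: 0.0532
```

Call:
{"fn": "step_arm", "kwargs": {"increments": [[[0,0,0],[0,0,0],0.7],[[0,0,0],[0,0,0],0.7],[[0,0,-0.01],[0,0,0],0.7],[[0,0,-0.03],[0,0,0],0.7],[[0,0,-0.06],[0,0,0],0.7],[[0,0,-0.09],[0,0,0],0.7],[[0,0,-0.12],[0,0,0],0.7],[[0,0,-0.14],[0,0,0],0.7],[[0,0,-0.145],[0,0,0],0.7],[[0,0,-0.145],[0,0,0],0.7]]}}

```text
time_s: 10.9
tcp_pos: [0.4912, -0.062, 0.1997]
eef_rot: [-180.0, 0.0, -88.8]
contact_force: [0.4, -0.5, -3.2]
gripper_width: 0.0519
```

```bash
python3 -c "
from h import *
from plant import r
s=r.get_state();print(s['tcp_pos'],s['eef_rot'],s['gripper_width'],to(s,(.648,.0635,.2)))"
```

```text
[ 0.49118999 -0.06197555  0.19965542] [-1.79996293e+02  3.63091191e-02 -8.88171138e+01] 0.05189435098781478 (array([-0.1222, -0.1594, -0.0003]), array([-0.0001,  0.0006, -0.0003]))
```

Call:
{"fn": "step_arm", "kwargs": {"increments": [[[-0.01,-0.013,0],[0,0,0],0.7],[[-0.03,-0.039,0],[0,0,0],0.7],[[-0.055,-0.072,0],[0,0,0],0.7],[[-0.08,-0.104,0],[0,0,0],0.7],[[-0.102,-0.133,0],[0,0,0],0.7],[[-0.115,-0.15,0],[0,0,0],0.7],[[-0.121,-0.158,0],[0,0,0],0.7],[[-0.122,-0.159,0],[0,0,0],0.7],[[-0.122,-0.159,0],[0,0,0],0.7]]}}

```text
time_s: 11.8
tcp_pos: [0.6472, 0.063, 0.1983]
eef_rot: [179.9, -0.0, -88.8]
contact_force: [-0.6, -0.1, -3.1]
gripper_width: 0.0515
```

Call:
{"fn": "step_arm", "kwargs": {"increments": [[[0,0,0.02],[0,0,0],0.7],[[0,0,0.05],[0,0,0],0.7],[[0,0,0.07],[0,0,0],0.7],[[0,0,0.08],[0,0,0],0.7],[[0,0,0.08],[0,0,0],0.7]]}}

```text
time_s: 12.3
tcp_pos: [0.6468, 0.0624, 0.1185]
eef_rot: [179.9, -0.0, -88.8]
contact_force: [-0.7, -0.4, -2.2]
gripper_width: 0.0516
```

```bash
python3 w.py w6
```

```text
12.3 [0.6468 0.0624 0.1185] [179.8656  -0.0399 -88.8358] [ 22.6723  23.0214 -10.4783  -0.0145 -56.6399 -21.5002] [-0.6548 -0.4195 -2.2173] 0.05157181335318402
```

View pics/w6.png

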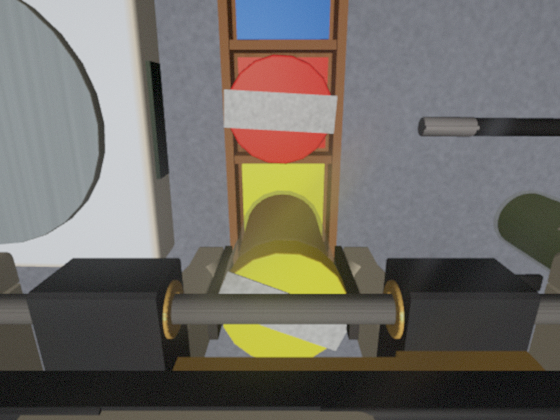

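The held yellow jar lines up with the yellow cell. Lower it.

Call:
{"fn": "step_arm", "kwargs": {"increments": [[[-0.001,-0.001,0.015],[0,0,0],0.7],[[-0.001,-0.001,0.03],[0,0,0],0.7],[[-0.001,-0.001,0.041],[0,0,0],0.7],[[-0.001,-0.001,0.047],[0,0,0],0.7],[[-0.001,-0.001,0.05],[0,0,0],0.7],[[-0.001,-0.001,0.051],[0,0,0],0.7],[[-0.001,-0.001,0.052],[0,0,0],0.7],[[-0.001,-0.001,0.052],[0,0,0],0.7]]}}

```text
time_s: 13.15
tcp_pos: [0.6494, 0.0644, 0.068]
eef_rot: [-180.0, 0.0, -88.8]
contact_force: [0.7, -0.4, -2.8]
gripper_width: 0.0518
```

Call:
{"fn": "step_arm", "kwargs": {"increments": [[[0,0,0.001],[0,0,0],0.7],[[0,0,0.001],[0,0,0],0.7]]}}

```text
time_s: 13.35
tcp_pos: [0.6492, 0.0643, 0.0667]
eef_rot: [-180.0, 0.0, -88.8]
contact_force: [0.5, 0.8, -2.0]
gripper_width: 0.0519
```

Call:
{"fn": "step_arm", "kwargs": {"increments": [[[0,0,0.001],[0,0,0],0.7],[[0,0,0.001],[0,0,0],0.7]]}}

```text
time_s: 13.55
tcp_pos: [0.649, 0.0643, 0.0655]
eef_rot: [180.0, 0.0, -88.8]
contact_force: [-0.0, -0.3, -2.5]
gripper_width: 0.0518
```

Call:
{"fn": "step_arm", "kwargs": {"increments": [[[0,0,0.001],[0,0,0],0.7],[[0,0,0.001],[0,0,0],0.7]]}}

```text
time_s: 13.75
tcp_pos: [0.649, 0.0643, 0.0644]
eef_rot: [180.0, -0.0, -88.8]
contact_force: [0.4, -0.4, -2.9]
gripper_width: 0.0517
```

Call:
{"fn": "step_arm", "kwargs": {"increments": [[[0,0,0.001],[0,0,0],0.7],[[0,0,0.001],[0,0,0],0.7]]}}

```text
time_s: 13.95
tcp_pos: [0.6492, 0.0643, 0.0636]
eef_rot: [-180.0, -0.0, -88.8]
contact_force: [1.2, 0.6, -2.3]
gripper_width: 0.0517
```

Call:
{"fn": "step_arm", "kwargs": {"increments": [[[0,0,0.001],[0,0,0],0.7],[[0,0,0.001],[0,0,0],0.7]]}}

```text
time_s: 14.15
tcp_pos: [0.6493, 0.0643, 0.0634]
eef_rot: [-180.0, -0.0, -88.8]
contact_force: [-1.6, -0.0, 3.9]
gripper_width: 0.0518
```

Touchdown. Release and lift, then go over to the green jar.

Call:
{"fn": "step_arm", "kwargs": {"increments": [[[0,0,-0.0005],[0,0,0],0.2],[[0,0,-0.0005],[0,0,0],0.2],[[0,0,-0.0005],[0,0,0],0.2],[[0,0,-0.0005],[0,0,0],0.2],[[0,0,-0.01],[0,0,0],0.2],[[0,0,-0.03],[0,0,0],0.2],[[0,0,-0.065],[0,0,0],0.2],[[0,0,-0.1],[0,0,0],0],[[0,0,-0.135],[0,0,0],0],[[0,0,-0.135],[0,0,0],0]]}}

```text
time_s: 15.15
tcp_pos: [0.6521, 0.0647, 0.2045]
eef_rot: [-179.4, 0.1, -88.7]
contact_force: [0.2, -0.0, 0.6]
gripper_width: 0.0853
```

```bash
python3 w.py w7 .6492,.0643,.103; python3 -c "
from h import *
from plant import r
print(to(r.get_state(),(.4387,.0744,.2)))"
```

```text
15.15 [0.6521 0.0647 0.2045] [-179.4396    0.1026  -88.7477] [ 22.7551  19.1548  -4.3562   0.1204 -65.93   -21.5519] [ 0.176  -0.0415  0.5737] 0.08527398723725946
.6492,.0643,.103 [286.8264 202.0407]
(array([-0.0142,  0.2118,  0.0003]), array([-0.0061,  0.0018,  0.0003]))
```

View pics/w7.png

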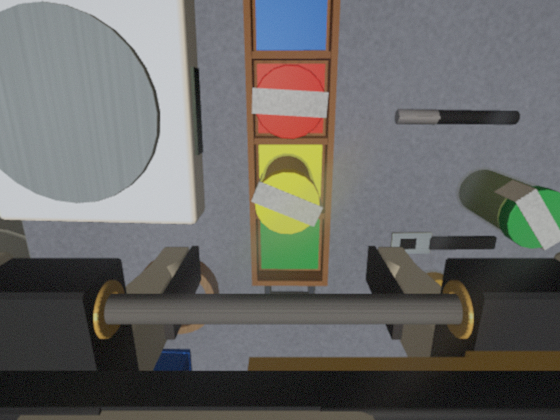

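Yellow stands well, lid at (287,203). Move to green.

Call:
{"fn": "step_arm", "kwargs": {"increments": [[[-0.002,0.025,0],[0,0,0],0],[[-0.004,0.065,0],[0,0,0],0],[[-0.008,0.11,0],[0,0,0],0],[[-0.011,0.155,0],[0,0,0],0],[[-0.013,0.19,0],[0,0,0],0],[[-0.0145,0.206,0],[0,0,0],0],[[-0.0145,0.211,0],[0,0,0],0],[[-0.0145,0.211,0],[0,0,0],0],[[-0.0145,0.211,0],[0,0,0],0]]}}

```text
time_s: 16.1
tcp_pos: [0.4388, 0.0746, 0.1975]
eef_rot: [-180.0, -0.0, -88.8]
contact_force: [0.5, 0.5, -0.2]
gripper_width: 0.0875
```

```bash
python3 w.py w8 .4387,.0744,.095
```

```text
16.1 [0.4388 0.0746 0.1975] [-179.9933   -0.0116  -88.7899] [ 35.1908  -0.37   -29.3837   0.0153 -60.9872 -33.9881] [ 0.5478  0.506  -0.2367] 0.08745401634069241
.4387,.0744,.095 [282.0655 202.0871]
```

View pics/w8.png

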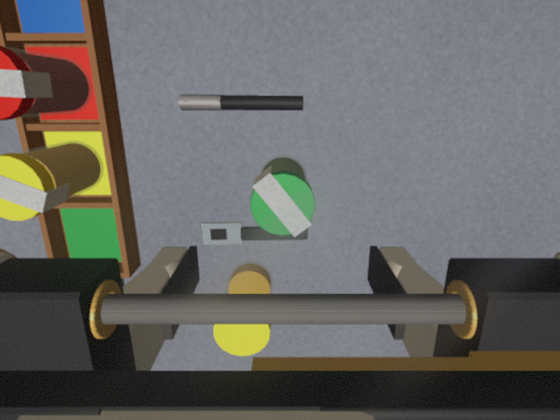

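The green lid is at (283,204), matching the prediction. Descend, grip, lift.

Call:
{"fn": "step_arm", "kwargs": {"increments": [[[0,0.001,0.04],[0,0,0],0],[[0,0.001,0.08],[0,0,0],0],[[0,0.001,0.115],[0,0,0],0],[[0,0.001,0.135],[0,0,0],0],[[0,0.001,0.142],[0,0,0],0],[[0,0.001,0.142],[0,0,0],0.6],[[0,0.001,0.142],[0,0,0],0.6],[[0,0.001,0.142],[0,0,0],0.6],[[0,0.001,0.142],[0,0,0],0.6],[[0,0.001,0.142],[0,0,0],0.6]], "force": 25}}

```text
time_s: 17.15
tcp_pos: [0.4377, 0.0748, 0.0565]
eef_rot: [-179.9, 0.1, -88.8]
contact_force: [3.5, -0.3, 1.9]
gripper_width: 0.0535
```

Call:
{"fn": "step_arm", "kwargs": {"increments": [[[0,0,0],[0,0,0],0.7],[[0,0,0],[0,0,0],0.7],[[0,0,-0.01],[0,0,0],0.7],[[0,0,-0.03],[0,0,0],0.7],[[0,0,-0.06],[0,0,0],0.7],[[0,0,-0.09],[0,0,0],0.7],[[0,0,-0.12],[0,0,0],0.7],[[0,0,-0.14],[0,0,0],0.7],[[0,0,-0.145],[0,0,0],0.7],[[0,0,-0.145],[0,0,0],0.7]]}}

```text
time_s: 18.15
tcp_pos: [0.4364, 0.0743, 0.2006]
eef_rot: [-180.0, 0.0, -88.8]
contact_force: [-0.7, 0.4, -3.9]
gripper_width: 0.0516
```

```bash
python3 -c "
from h import *
from plant import r
s=r.get_state();print(s['tcp_pos'],s['eef_rot'],s['gripper_width'],to(s,(.6475,.142,.2)))"
```

```text
[0.43636548 0.07430255 0.20063269] [-1.79998487e+02  4.26457276e-02 -8.88109961e+01] 0.05158435104748397 (array([-0.0633, -0.2125,  0.0007]), array([-0.    ,  0.0007, -0.0002]))
```

Call:
{"fn": "step_arm", "kwargs": {"increments": [[[-0.005,-0.015,0],[0,0,0],0.7],[[-0.015,-0.05,0],[0,0,0],0.7],[[-0.027,-0.09,0],[0,0,0],0.7],[[-0.039,-0.13,0],[0,0,0],0.7],[[-0.05,-0.17,0],[0,0,0],0.7],[[-0.059,-0.197,0],[0,0,0],0.7],[[-0.063,-0.209,0],[0,0,0],0.7],[[-0.0635,-0.2125,0],[0,0,0],0.7],[[-0.0635,-0.2125,0],[0,0,0],0.7]]}}

```text
time_s: 19.05
tcp_pos: [0.6474, 0.142, 0.1987]
eef_rot: [179.8, -0.1, -88.8]
contact_force: [-1.0, -0.3, -2.5]
gripper_width: 0.0516
```

Call:
{"fn": "step_arm", "kwargs": {"increments": [[[0,0,0.02],[0,0,0],0.7],[[0,0,0.05],[0,0,0],0.7],[[0,0,0.07],[0,0,0],0.7],[[0,0,0.08],[0,0,0],0.7],[[0,0,0.08],[0,0,0],0.7]]}}

```text
time_s: 19.55
tcp_pos: [0.6466, 0.1418, 0.1195]
eef_rot: [179.9, -0.1, -88.8]
contact_force: [-0.3, 0.4, -2.1]
gripper_width: 0.0515
```

```bash
python3 w.py w9
```

```text
19.55 [0.6466 0.1418 0.1195] [179.8697  -0.0508 -88.7965] [ 29.2013  23.991   -8.7595  -0.0193 -57.3884 -27.9874] [-0.3498  0.3903 -2.0539] 0.051463842867593465
```

View pics/w9.png

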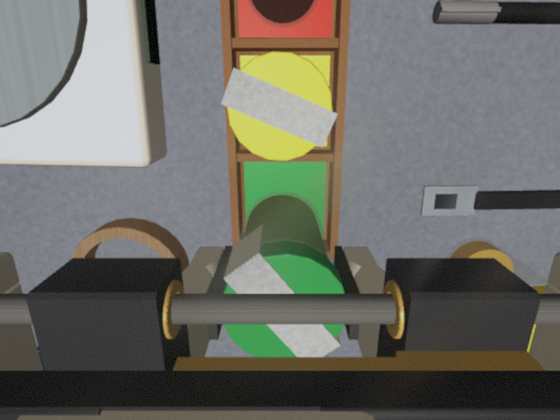

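Aligned with the green cell. Lower it.

Call:
{"fn": "step_arm", "kwargs": {"increments": [[[0,0,0.015],[0,0,0],0.7],[[0,0,0.03],[0,0,0],0.7],[[0,0,0.041],[0,0,0],0.7],[[0,0,0.047],[0,0,0],0.7],[[0,0,0.05],[0,0,0],0.7],[[0,0,0.052],[0,0,0],0.7],[[0,0,0.053],[0,0,0],0.7],[[0,0,0.054],[0,0,0],0.7],[[0,0,0.054],[0,0,0],0.7]]}}

```text
time_s: 20.5
tcp_pos: [0.6481, 0.1423, 0.0668]
eef_rot: [-180.0, 0.0, -88.8]
contact_force: [-0.1, -0.3, -2.6]
gripper_width: 0.0518
```

Call:
{"fn": "step_arm", "kwargs": {"increments": [[[0,0,0.001],[0,0,0],0.7],[[0,0,0.001],[0,0,0],0.7]]}}

```text
time_s: 20.7
tcp_pos: [0.648, 0.1423, 0.0657]
eef_rot: [-180.0, 0.0, -88.8]
contact_force: [0.2, -0.5, -2.2]
gripper_width: 0.0514
```

Call:
{"fn": "step_arm", "kwargs": {"increments": [[[0,0,0.001],[0,0,0],0.7],[[0,0,0.001],[0,0,0],0.7]]}}

```text
time_s: 20.9
tcp_pos: [0.648, 0.1423, 0.0646]
eef_rot: [-180.0, 0.0, -88.8]
contact_force: [0.4, 0.2, -2.6]
gripper_width: 0.0518
```

Call:
{"fn": "step_arm", "kwargs": {"increments": [[[0,0,0.001],[0,0,0],0.7],[[0,0,0.001],[0,0,0],0.7]]}}

```text
time_s: 21.1
tcp_pos: [0.6481, 0.1423, 0.0644]
eef_rot: [-180.0, -0.0, -88.8]
contact_force: [-2.4, -0.1, 4.3]
gripper_width: 0.0518
```

Call:
{"fn": "step_arm", "kwargs": {"increments": [[[0,0,0.0005],[0,0,0],0.7],[[0,0,0.0005],[0,0,0],0.7]]}}

```text
time_s: 21.3
tcp_pos: [0.6483, 0.1423, 0.0643]
eef_rot: [-179.9, -0.0, -88.8]
contact_force: [-3.3, -1.0, 7.1]
gripper_width: 0.0518
```

Call:
{"fn": "step_arm", "kwargs": {"increments": [[[0,0,-0.0008],[0,0,0],0.2],[[0,0,-0.0008],[0,0,0],0.2],[[0,0,-0.0008],[0,0,0],0.2],[[0,0,-0.0008],[0,0,0],0.2],[[0,0,-0.01],[0,0,0],0.2],[[0,0,-0.03],[0,0,0],0.2],[[0,0,-0.065],[0,0,0],0.2],[[0,0,-0.1],[0,0,0],0],[[0,0,-0.13],[0,0,0],0],[[0,0,-0.135],[0,0,0],0]]}}

```text
time_s: 22.3
tcp_pos: [0.6501, 0.1428, 0.2037]
eef_rot: [-179.6, 0.1, -88.8]
contact_force: [0.5, 0.1, 0.6]
gripper_width: 0.086
```

```bash
python3 w.py w10 .648,.1423,.103; python3 -c "
from h import *
from plant import r
print(to(r.get_state(),(.5391,.3688,.2)))"
```

```text
22.3 [0.6501 0.1428 0.2037] [-179.585     0.13    -88.7622] [ 29.1879  20.2126  -2.8919   0.0869 -66.468  -27.985 ] [0.4852 0.1216 0.5579] 0.08603265505056483
.648,.1423,.103 [285.5229 202.1386]
(array([-0.2283,  0.1056,  0.0022]), array([-0.0056,  0.0021,  0.0003]))
```

View pics/w10.png

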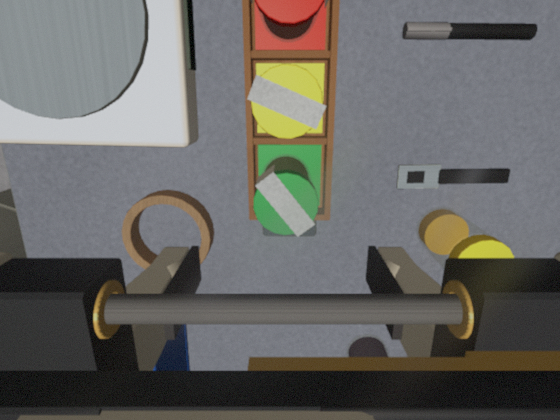

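Green stands well, lid at (286,204). Move to blue.

Call:
{"fn": "step_arm", "kwargs": {"increments": [[[-0.025,0.012,0],[0,0,0],0],[[-0.065,0.03,0],[0,0,0],0],[[-0.11,0.05,0],[0,0,0],0],[[-0.15,0.07,0],[0,0,0],0],[[-0.19,0.087,0],[0,0,0],0],[[-0.218,0.1,0],[0,0,0],0],[[-0.2285,0.1045,0],[0,0,0],0],[[-0.2285,0.1045,0],[0,0,0],0],[[-0.2285,0.1045,0],[0,0,0],0]]}}

```text
time_s: 23.25
tcp_pos: [0.5386, 0.3679, 0.1975]
eef_rot: [180.0, -0.0, -88.8]
contact_force: [0.6, 0.4, 0.8]
gripper_width: 0.0878
```

```bash
python3 w.py w11 .5391,.3688,.095
```

```text
23.25 [0.5386 0.3679 0.1975] [179.9589  -0.0459 -88.7907] [ 51.4325  19.5287  -4.6944  -0.0024 -65.8385 -50.2222] [0.5717 0.3988 0.8308] 0.08777975253227843
.5391,.3688,.095 [281.3076 203.4359]
```

View pics/w11.png

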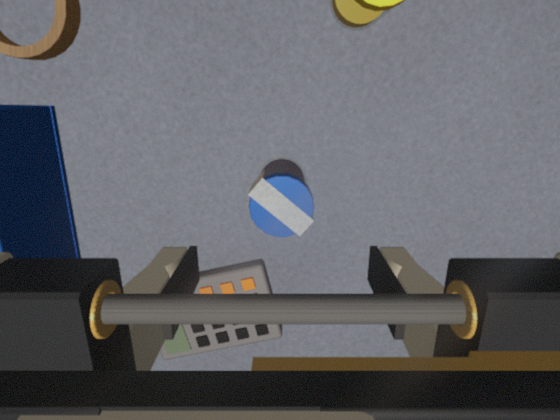

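The blue lid is at (281,207), about 2.5 mm further in +y than estimated. I'll correct for that and grip.

Call:
{"fn": "step_arm", "kwargs": {"increments": [[[-0.003,0,0.04],[0,0,0],0],[[-0.003,0,0.08],[0,0,0],0],[[-0.003,0,0.115],[0,0,0],0],[[-0.003,0,0.135],[0,0,0],0],[[-0.003,0,0.142],[0,0,0],0],[[-0.003,0,0.142],[0,0,0],0.6],[[-0.003,0,0.142],[0,0,0],0.6],[[-0.003,0,0.142],[0,0,0],0.6],[[-0.003,0,0.142],[0,0,0],0.6],[[-0.003,0,0.142],[0,0,0],0.6]], "force": 25}}

```text
time_s: 24.3
tcp_pos: [0.539, 0.372, 0.0571]
eef_rot: [-179.9, 0.1, -88.8]
contact_force: [1.4, -1.0, 2.3]
gripper_width: 0.0533
```

Call:
{"fn": "step_arm", "kwargs": {"increments": [[[0,0,0],[0,0,0],0.7],[[0,0,0],[0,0,0],0.7],[[0,0,-0.01],[0,0,0],0.7],[[0,0,-0.03],[0,0,0],0.7],[[0,0,-0.06],[0,0,0],0.7],[[0,0,-0.09],[0,0,0],0.7],[[0,0,-0.12],[0,0,0],0.7],[[0,0,-0.14],[0,0,0],0.7],[[0,0,-0.145],[0,0,0],0.7],[[0,0,-0.145],[0,0,0],0.7]]}}

```text
time_s: 25.3
tcp_pos: [0.5383, 0.3715, 0.2012]
eef_rot: [180.0, 0.0, -88.8]
contact_force: [-1.2, -0.8, -4.2]
gripper_width: 0.052
```

```bash
python3 -c "
from h import *
from plant import r
s=r.get_state();print(s['tcp_pos'],s['eef_rot'],s['gripper_width'],to(s,(.650,-.0925,.2)))"
```

```text
[0.53825141 0.37150681 0.20115275] [ 1.79982361e+02  3.38626018e-02 -8.88105888e+01] 0.05196589136979628 (array([ 0.4662, -0.1021,  0.0008]), array([ 0.0003,  0.0006, -0.0002]))
```

Call:
{"fn": "step_arm", "kwargs": {"increments": [[[0.015,-0.003,0],[0,0,0],0.7],[[0.045,-0.01,0],[0,0,0],0.7],[[0.085,-0.019,0],[0,0,0],0.7],[[0.13,-0.029,0],[0,0,0],0.7],[[0.175,-0.039,0],[0,0,0],0.7],[[0.22,-0.049,0],[0,0,0],0.7],[[0.265,-0.058,0],[0,0,0],0.7],[[0.31,-0.068,0],[0,0,0],0.7],[[0.355,-0.078,0],[0,0,0],0.7],[[0.395,-0.087,0],[0,0,0],0.7]]}}

```text
time_s: 26.3
tcp_pos: [0.6327, -0.0244, 0.1991]
eef_rot: [179.8, -0.0, -88.8]
contact_force: [1.1, 0.5, -2.7]
gripper_width: 0.0515
```

Call:
{"fn": "step_arm", "kwargs": {"increments": [[[0.035,-0.008,0],[0,0,0],0.7],[[0.058,-0.013,0],[0,0,0],0.7],[[0.069,-0.015,0],[0,0,0],0.7],[[0.071,-0.015,0],[0,0,0],0.7],[[0.071,-0.015,0],[0,0,0],0.7],[[0.071,-0.015,0.02],[0,0,0],0.7],[[0.071,-0.015,0.05],[0,0,0],0.7],[[0.071,-0.015,0.07],[0,0,0],0.7],[[0.071,-0.015,0.08],[0,0,0],0.7],[[0.071,-0.015,0.08],[0,0,0],0.7]]}}

```text
time_s: 27.3
tcp_pos: [0.6494, -0.0913, 0.1196]
eef_rot: [179.8, -0.0, -88.7]
contact_force: [-0.4, 0.2, -3.2]
gripper_width: 0.0513
```

```bash
python3 w.py w12; python3 - <<'E'
from plant import r
import cv2
c=r.capture("top");im=c["color"][:,:,::-1];cv2.imwrite("pics/t12.png",cv2.resize(im[60:260,180:390],None,fx=3,fy=3,interpolation=2))
E
```

```text
27.3 [ 0.6494 -0.0913  0.1196] [179.8364  -0.0081 -88.7301] [  8.9959  23.4825  -9.5772  -0.0167 -57.1035  -7.7169] [-0.386   0.1836 -3.1739] 0.05130828933251313
```

View pics/w12.png

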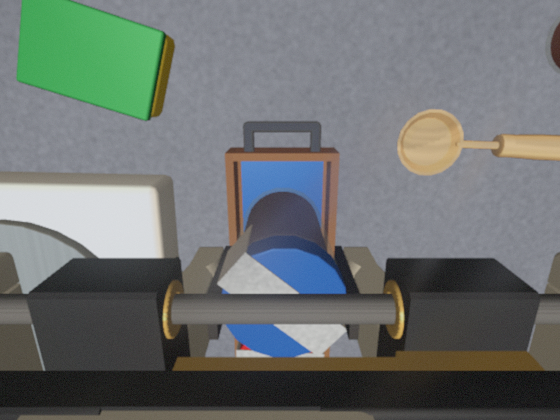

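View pics/t12.png

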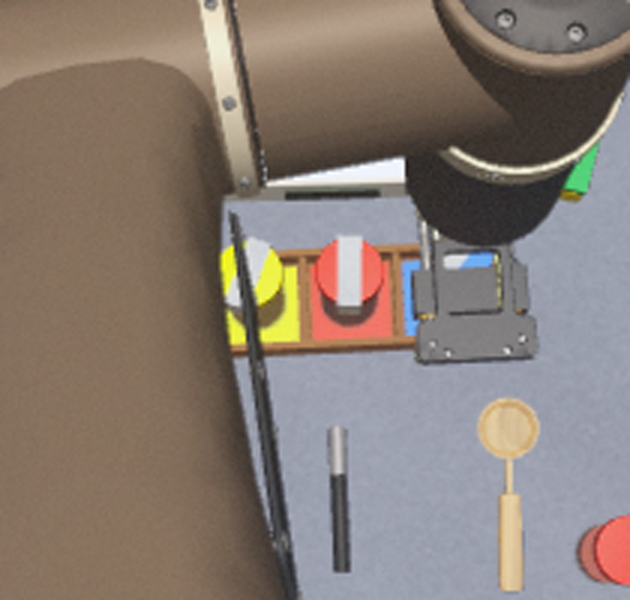

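Blue is aligned with its cell. Lower it.

Call:
{"fn": "step_arm", "kwargs": {"increments": [[[0.001,0,0.015],[0,0,0],0.7],[[0.001,0,0.03],[0,0,0],0.7],[[0.001,0,0.041],[0,0,0],0.7],[[0.001,0,0.047],[0,0,0],0.7],[[0.001,0,0.05],[0,0,0],0.7],[[0.001,0,0.052],[0,0,0],0.7],[[0.001,0,0.053],[0,0,0],0.7],[[0.001,0,0.053],[0,0,0],0.7]]}}

```text
time_s: 28.2
tcp_pos: [0.6506, -0.0932, 0.0683]
eef_rot: [-180.0, 0.0, -88.8]
contact_force: [0.3, -0.6, -2.7]
gripper_width: 0.0519
```

Call:
{"fn": "step_arm", "kwargs": {"increments": [[[0,0,0.001],[0,0,0],0.7],[[0,0,0.001],[0,0,0],0.7]]}}

```text
time_s: 28.4
tcp_pos: [0.6505, -0.0932, 0.0673]
eef_rot: [-180.0, 0.0, -88.8]
contact_force: [-1.3, -0.2, -3.3]
gripper_width: 0.0517
```

Call:
{"fn": "step_arm", "kwargs": {"increments": [[[0,0,0.001],[0,0,0],0.7],[[0,0,0.001],[0,0,0],0.7]]}}

```text
time_s: 28.6
tcp_pos: [0.6503, -0.0932, 0.066]
eef_rot: [180.0, 0.0, -88.8]
contact_force: [0.3, 0.4, -3.9]
gripper_width: 0.0517
```

Call:
{"fn": "step_arm", "kwargs": {"increments": [[[0,0,0.001],[0,0,0],0.7],[[0,0,0.001],[0,0,0],0.7]]}}

```text
time_s: 28.8
tcp_pos: [0.6505, -0.0932, 0.0651]
eef_rot: [-180.0, -0.0, -88.8]
contact_force: [-0.4, -0.0, -2.9]
gripper_width: 0.0518
```

Call:
{"fn": "step_arm", "kwargs": {"increments": [[[0,0,0.0005],[0,0,0],0.7],[[0,0,0.0005],[0,0,0],0.7]]}}

```text
time_s: 29.0
tcp_pos: [0.6505, -0.0933, 0.065]
eef_rot: [-180.0, -0.0, -88.8]
contact_force: [-0.3, 0.8, 1.8]
gripper_width: 0.0517
```

Touchdown. Release, lift, and retreat for a clear view.

Call:
{"fn": "step_arm", "kwargs": {"increments": [[[0,0,0],[0,0,0],0.2],[[0,0,0],[0,0,0],0.2],[[0,0,0],[0,0,0],0.2],[[0,0,0],[0,0,0],0.2],[[0,0,-0.01],[0,0,0],0.2],[[0,0,-0.03],[0,0,0],0.2],[[0,0,-0.065],[0,0,0],0.2],[[0,0,-0.1],[0,0,0],0.2],[[0,0,-0.13],[0,0,0],0.2],[[0,0,-0.135],[0,0,0],0.2]]}}

```text
time_s: 30.0
tcp_pos: [0.6526, -0.0934, 0.2053]
eef_rot: [-179.6, -0.0, -88.8]
contact_force: [-0.2, 0.5, 0.3]
gripper_width: 0.0699
```

Call:
{"fn": "step_arm", "kwargs": {"increments": [[[0.03,0.01,0],[0,0,0],0],[[0.07,0.025,0],[0,0,0],0],[[0.11,0.04,0],[0,0,0],0],[[0.15,0.055,0],[0,0,0],0],[[0.19,0.07,0],[0,0,0],0],[[0.23,0.085,0],[0,0,0],0],[[0.27,0.1,0],[0,0,0],0],[[0.3,0.11,0],[0,0,0],0],[[0.31,0.115,0],[0,0,0],0],[[0.31,0.115,0],[0,0,0],0]]}}

```text
time_s: 31.0
tcp_pos: [0.5409, -0.4069, 0.1995]
eef_rot: [180.0, 0.0, -88.9]
contact_force: [-0.1, 0.5, -0.4]
gripper_width: 0.0876
```

```bash
python3 - <<'E'
from plant import r
import cv2
for n in("top","scene"):
    c=r.capture(n);im=c["color"][:,:,::-1];cv2.imwrite(f"pics/{n}F.png",im)
    a=im[100:260,120:420] if n=="top" else im[130:300,150:420]
    cv2.imwrite(f"pics/{n}Fz.png",cv2.resize(a,None,fx=2.6,fy=2.6,interpolation=2))
E
```

```text
(no output)
```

View pics/topFz.png

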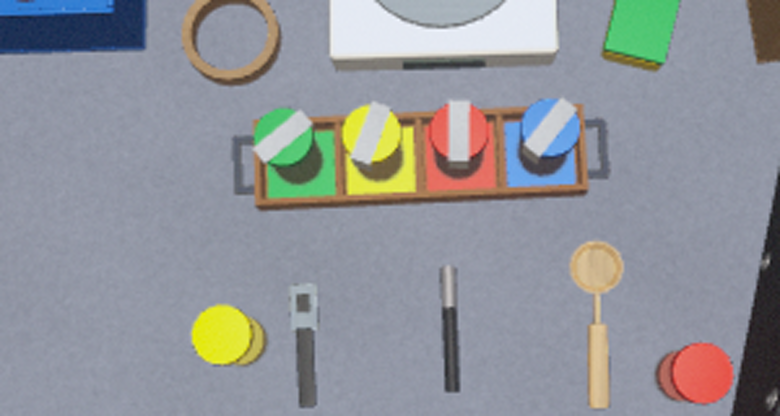

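View pics/sceneFz.png

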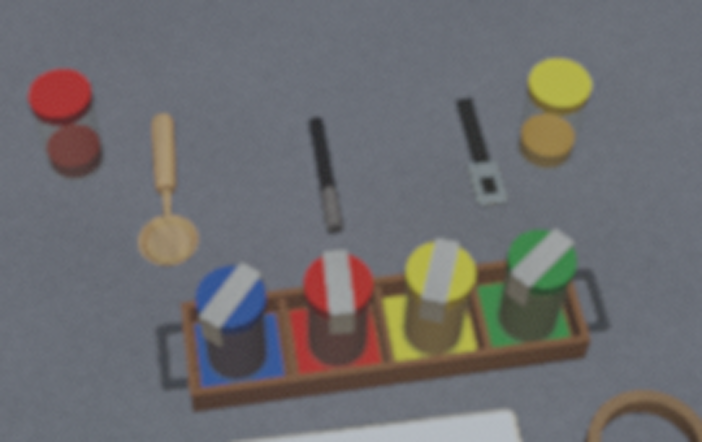

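All four sealed jars stand in their matching cells. The opened jars are still at about (205,229) and (390,243), unmoved.

```bash
python3 -c "
from plant import r
print(r.close_job(), r.get_state()['time_s'])"
```

```text
the job is handed in; nothing more can be done
the job is handed in; nothing more can be done
```

All four sealed jars are now upright in the cells whose mats match their lids: red, yellow, green and blue. I lowered each one slowly until the wrist force showed contact (at most about 11 N), then opened the fingers partway and lifted off. The job was handed in at about 31 s of the 93 s allowed.

- **Final check:** top and scene pictures taken after the arm had moved away show every sealed jar in its cell. Both opened jars were within about 1 px of where they started.
- **Disagreements:** the cameras differed by 2–4 mm on the carrier position, and the wrist view put the blue jar about 2.5 mm from the first estimate. I corrected for both. In the scene camera, the sealed-jar lids sat 2–3 px off the positions worked out from the top view, but the wrist views matched closely enough that I did not adjust for this.
- **Not verified:** nothing failed, but handing in returns no verdict, so the pictures are the only confirmation.

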